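Seat a cell in the test jig, click the clamp lever on four and hold it

TASK

Push the battery cell in the clamping jig straight down until it is fully home, its top level with the two black cheeks at its ends. Then swing the jig's clamp lever anticlockwise (seen from above) by exactly four clicks, never as far as a fifth, and stop there; the lever springs back if it is let go, so finish while still holding it at the fourth click with the gripper. Leave the screw jar, the solder spool and the loose cell where they are.

Things in the scene. Friction and masses are not known exactly. Their poses are not given: they have to be found in the camera images.
- cell_jig: Cell clamping jig fixed on the bench: aluminium base plate 165 (x) x 136 (y) x 12 mm, origin at its underside near the middle; x points away from the robot at yaw 0. The cell lies along y at x = 45 mm, between two black cheeks (y = +-39.5 mm, 26 x 10 mm, tops 38 mm above the bench) and before a back fence (top 31 mm). A rubber pad (top 29 mm), moved by the lever, comes up to the cell's front.
- pivot (a point): Point on the vertical axis of the lever, on the top face of the base plate, 12 mm above the bench (jig x = -30 mm, y = 0).
- handle (a point): Point on the axis of the lever's upright round black handle, 75 mm above the bench, 100 mm from the pivot axis; moves with the lever. The handle is 16 to 20 mm thick and stands at the lever's end from 34 to 95 mm above the bench; the lever bar (16 mm wide, top at 40 mm) runs from it to the pivot. At rest it lies on the robot's side of the pivot, to the left at jig yaw 0.
- click_lever (a joint): Lever angle in rad: 0 at rest on its stop, growing anticlockwise from above. A spring pin clicks over teeth at 0.15, 0.35, 0.55, 0.75 (fourth), 0.95 (fifth) and 1.15; the valley after the fourth is at 0.85. A return spring always drives it back: pushing the handle sideways takes about 2 to 3 N just before the pin drops into a valley and jumps to 6 to 10 N just past it, a click to be felt.
- cell_top (a point): Middle of the upper side of the cell in the jig (round, 18 mm thick, 65 mm long, along the jig's y). 47 mm above the bench when the cell is 9 mm proud, 38 mm when fully home. Near the jig stand, fixed and about 0.2 m high or more, a tall power module to the right (y below about -0.02, x over about 0.52) and a bench supply to the left (y over about 0.27, x over about 0.57).
- cell_seat (a joint): How far the cell has been pushed down, in m: 0 to 0.003 at the start, 0.009 fully home. It slides straight down in a tight shoe, takes about 7 N, meets a firm stop and stays where it is left.
- jar: Bystander: round screw jar with a black cap, 50 mm wide, 69 mm high, origin at its underside.
- spool: Bystander: white solder spool standing on end, 52 mm wide, 34 mm high, origin at its underside.
- loose_cell: Bystander: loose round cell lying on the bench, 18 mm thick, 65 mm long, origin at its underside.

How it is judged (in metres and radians):
On the way, in this order (a step that is already met when the one before it is completed fails the run):
1. the cell is fully home while the lever is still at rest, before its first click (value of joint cell_seat above 0.0075 m and value of joint click_lever below 0.12 rad), for 0.2 s.
2. the lever is held by the gripper in the valley after the fourth click (value of joint click_lever between 0.76 and 0.95 rad and contact force between the fingers and click_lever above 1 N), for 1 s.
At the end, for the whole second after the job is handed in: The gripper's fingers hold the lever (contact force over 1 N) still between the fourth and the fifth click (0.76 to 0.95 rad), and the cell is home to within 1.5 mm (all of step 2 and velocity of joint click_lever between -0.1 and 0.1 rad/s and value of joint cell_seat above 0.0075 m); the arm keeps its last pose, push and grip.
It fails at once if the lever is moved over the fifth click (value of joint click_lever above 0.98 rad).
It fails at once if a bystander is moved more than 30 mm (distance of any of jar, spool, loose_cell from where it was at the start of the episode above 0.03 m).
It also fails if it takes over 54 s, if anything falls off the work surface, if the arm or the gripper's body presses on something with over 40 N, if the wrist force passes 120 N, or if a joint passes its speed limit or range.

ROBOT

A 6-joint arm with a two-finger parallel gripper is mounted at the origin on a cart in front of the work surface, level with it; the furniture and walls round the work are solid. World frame = base frame: x ahead of the robot, y to its left, z up, the work surface at z = 0. Lengths are in m, angles in degrees, forces in N, time in s.
With the tool pointing down it reaches from about 0.375 to 0.75 m from the base axis. Payload 9 kg.
Tool frame: the origin (TCP) lies where the fingers leave the gripper's body, on its centre line; the fingertips stand 73 mm ahead of it and the grasp point (between the pads) lies 54 mm ahead of it (robot.tip_reach is the distance from the TCP to the fingertips, in m); z points along the fingers, y is the line along which they close (so a half turn about z gives the same grasp; the last joint's range is limited). The gripper opens to 85 mm and grips with 20 to 120 N. Pads are 22 mm wide; open, the fingers measure 114 mm over their backs; the gripper's body (76 mm by 85 mm) begins 54 mm behind the grasp point. The pads swing forward as they close: fully open they stand 13 mm farther back than shut.
Start: joints at [63.214, 5.964, 5.575, 89.605, 0, 77.527], TCP at [0.148, 0.581, 0.304] pointing down, gripper open.
Joint ranges: [-171.21, 171.21], [-48.23, 106.86], [-62.78, 66.21], [-105.2, 120.99], [-86.42, 89.51], [-180, 180]. Speed limits (degrees/s): [127.2, 127.2, 147.25, 180, 180, 180].

INTERFACE

Orientations are given as [roll, pitch, yaw] about the fixed x, y, z axes, in that order (R = Rz(yaw) Ry(pitch) Rx(roll)).
In Python, from plant import robot gives the robot as it stands. Calls block until the motion is done:
- robot.move_pose(position, orientation): joint-space move of the TCP to a pose.
- robot.line_to(position, vel=0.15, rotation=None, guard=None): straight line of the TCP; rotation=None keeps the orientation; vel is the mean speed in m/s. With guard (N) it stops when the force on the tool has changed by that much, and returns True; else False.
- robot.goto_joints(angles): joint-space move.
- robot.set_gripper(opening): finger opening in m; the grip force is fixed at half the most; returns when the fingers have stopped.
- robot.pause(seconds).
- robot.ik(position, orientation): joint angles nearest the present ones, or None.
- robot.observe(): the state.
- robot.grab_frame(name): name is "scene" or "top" or "wrist"; returns the picture (420x560x3 uint8, blue, green, red); there is no depth.
- robot.get_calibration(name): a dict with "vertical_fov" (degrees; the focal length in pixels is half the picture's height over the tangent of half this angle, whatever the lens; pixels are square), "cx", "cy" (the principal point, pixels), "rvec" (rotation vector, rad) and "tvec" (3), from world to camera coordinates, as OpenCV has them. Camera axes: x right, y down, z forward; pixel columns grow to the right and rows downward; lengths in m; the calibration is good to about 2 mm. A picture is of the moment at which its call begins: read the wrist's pose just before it. get_calibration takes no time and is no camera call; for the wrist camera it gives the pose at the moment of the call.
A pose or a line that the arm cannot do raises robot.IKError and nothing moves.
- robot.job_done(): hands the job in; it is judged then, once.
The state is a dict: "time": time; "q": joint angles; "qvel": joint speeds; "joint_torque": joint torques, N m; "tool_pos": TCP position; "tcp_rot": TCP orientation; "ft_force": force on the tool from outside, world axes, zero at the start; "torque": the same for the moment, N m; "gripper_width": finger opening in m; "gripper_force": force on a finger pad.
Only numpy, scipy, OpenCV 4.12 (cv2) and the standard library are available. Lean on these libraries where they do the work, as an engineer would, in place of code of your own. Each camera call takes 0.05 s, during which the arm holds its last target. There are 200 camera calls.

## Working session

There is one attempt and no reset: what is moved stays moved. The work goes in short steps, each a Python script; the robot and the scene stay as the last script left them, time stands still between calls to the robot, and variables do not carry over. Pictures are saved under pics/ and viewed, at most 10 in all, crops included, and the job is handed in when it is done.

```bash
mkdir -p pics; ls
python3 - <<'E'
from plant import robot
import cv2
for n in("scene","top"):
    cv2.imwrite(f"pics/{n}0.png",robot.grab_frame(n)); print(n,robot.get_calibration(n))
print(robot.observe())
E
```

```text
pics
scene {'vertical_fov': 42.172504445266, 'cx': 277.73174892037383, 'cy': 203.8865173818417, 'rvec': array([ 2.11673636, -1.3151446 ,  0.46823588]), 'tvec': array([-0.14075297,  0.4386662 ,  0.90658533])}
top {'vertical_fov': 54.76231983435474, 'cx': 277.4627608236617, 'cy': 203.97529924495518, 'rvec': array([ 2.16065791, -2.17732226,  0.10564544]), 'tvec': array([0.10764648, 0.53146924, 0.91817437])}
{'time': 0.1, 'q': array([ 6.32136841e+01,  5.99582378e+00,  5.53054803e+00,  8.96046880e+01,
       -2.19356285e-03,  7.75274205e+01]), 'qvel': array([ 0.03789993, -0.11668762,  0.09777951,  0.01874204,  0.08217523,
        0.03510791]), 'joint_torque': array([ 6.26918118e-03, -5.58211112e+01,  5.04719353e+01,  1.31932081e-02,
       -2.95771442e-04, -9.83119378e-06]), 'tool_pos': array([0.14822911, 0.58117384, 0.30318434]), 'tcp_rot': array([-1.79931214e+02, -1.29684410e-02,  1.65686257e+02]), 'ft_force': array([-0.10791857, -0.26378235, -0.25962682]), 'torque': array([ 0.01139244, -0.05095887,  0.03190956]), 'gripper_force': 0.0, 'gripper_width': 0.0853262478827969}
```

View pics/top0.png

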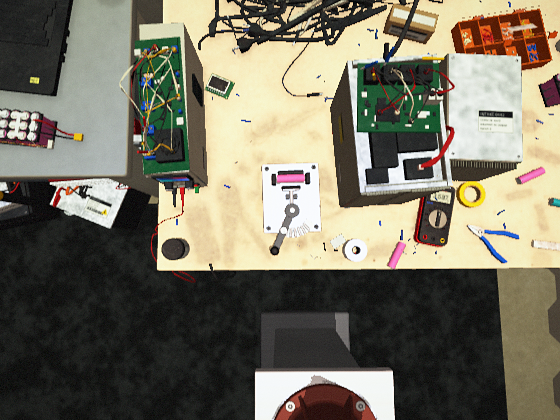

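View pics/scene0.png

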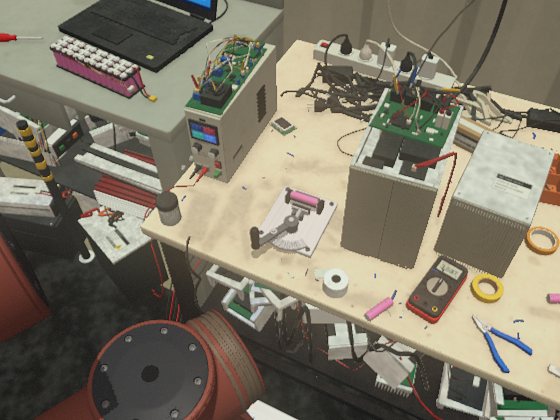

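Top view: the jig plate is at about x 262–321, y 163–233. The pink cell is at (291,178), the pivot at (291,211) and the handle at (275,248). The jar is at (175,248), the spool at (355,250) and the loose cell at (397,255).

```bash
cat > h.py <<'E'
import cv2, numpy as np
def cam(c,shape=(420,560)):
    f=shape[0]/2/np.tan(np.radians(c["vertical_fov"]/2))
    K=np.array([[f,0,c["cx"]],[0,f,c["cy"]],[0,0,1]]); R=cv2.Rodrigues(np.array(c["rvec"]))[0]
    return K,R,np.array(c["tvec"]).reshape(3)
def ray(c,uv,z):
    K,R,t=cam(c); o=-R.T@t; d=R.T@np.linalg.inv(K)@np.array([uv[0],uv[1],1.])
    return o+d*(z-o[2])/d[2]
def proj(c,P):
    K,R,t=cam(c); p=K@(R@np.array(P)+t); return p[:2]/p[2]
def big(m):
    cs,_=cv2.findContours(m.astype(np.uint8),cv2.RETR_EXTERNAL,cv2.CHAIN_APPROX_NONE)
    return max(cs,key=cv2.contourArea)
E
python3 - <<'E'
from plant import robot
from h import *
c=robot.get_calibration("top"); im=cv2.imread("pics/top0.png"); hsv=cv2.cvtColor(im,cv2.COLOR_BGR2HSV)
roi=np.zeros(im.shape[:2],bool); roi[155:260,255:330]=1
H,S,V=cv2.split(hsv)
pl=big(roi&(S<30)&(V>150)); r=cv2.minAreaRect(pl); print("plate px",r)
cor=[ray(c,p,.012) for p in cv2.boxPoints(r)]; print(np.round(cor,4),[np.linalg.norm(cor[i]-cor[i-1]).round(4) for i in range(4)], np.mean(cor,0).round(4))
pk=big(roi&(H>140)&(H<178)&(S>70)); r=cv2.minAreaRect(pk); print("cell",r,ray(c,r[0],.042))
b=[ray(c,p,.038) for p in cv2.boxPoints(r)];print([np.linalg.norm(b[i]-b[i-1]).round(4) for i in range(4)])
cv2.imwrite("pics/topz.png",cv2.resize(im[155:262,235:345],None,fx=5.4,fy=5.4,interpolation=cv2.INTER_CUBIC))
c2=robot.get_calibration("scene"); im2=cv2.imread("pics/scene0.png")
cv2.imwrite("pics/scz.png",cv2.resize(im2[180:260,240:345],None,fx=7,fy=7,interpolation=cv2.INTER_CUBIC))
E
```

```text
plate px ((290.96234130859375, 200.0207061767578), (74.13749694824219, 56.727294921875), 87.79740142822266)
[[0.6299 0.1418 0.012 ]
 [0.6341 0.0062 0.012 ]
 [0.4575 0.0026 0.012 ]
 [0.4534 0.1357 0.012 ]] [np.float64(0.1767), np.float64(0.1356), np.float64(0.1767), np.float64(0.1332)] [0.5437 0.0716 0.012 ]
cell ((290.5, 178.0), (8.0, 27.0), 90.0) [0.59073745 0.0729967  0.042     ]
[np.float64(0.0188), np.float64(0.0626), np.float64(0.0187), np.float64(0.0625)]
```

View pics/topz.png

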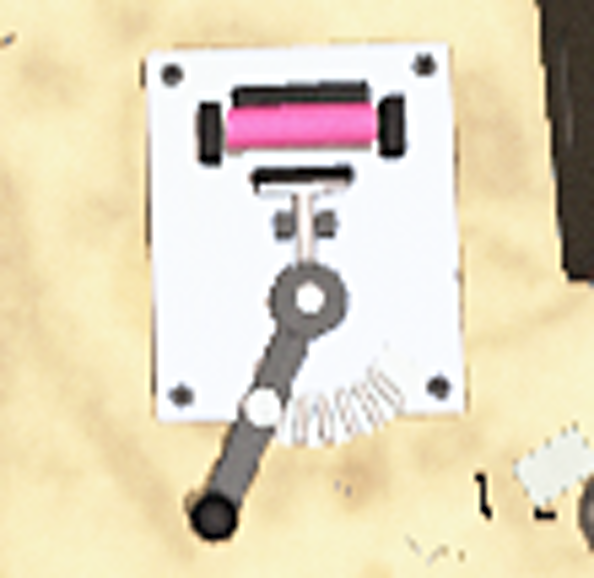

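View pics/scz.png

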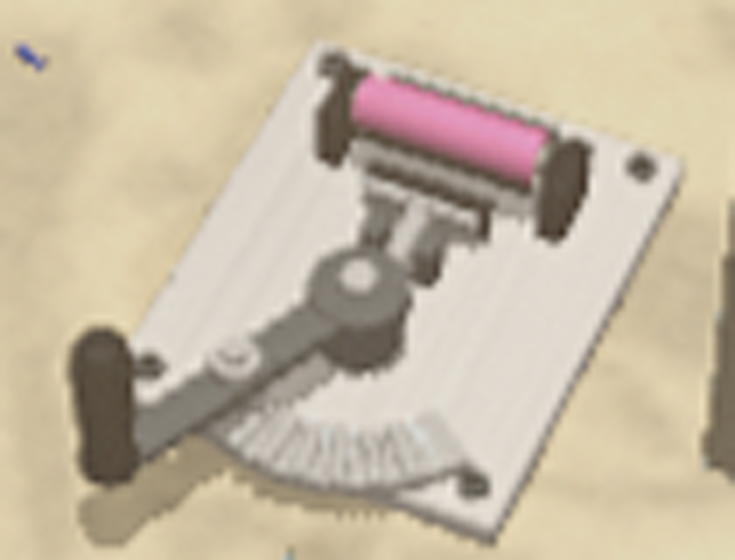

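Zoomed views: in the top crop the plate corners are at about (150,50), (447,44), (464,410) and (157,420). The cheeks are at (210,133) and (391,126), the hub at (310,298) and the handle top at (213,518). The cell stands slightly proud, and the lever points towards the robot and to the left.

Run:
```python
from plant import robot
from h import *
c=robot.get_calibration("top"); c2=robot.get_calibration("scene")
g=lambda x,y,z:ray(c,(235+(x+.5)/5.4-.5,155+(y+.5)/5.4-.5),z)
s=lambda x,y,z:ray(c2,(240+(x+.5)/7-.5,180+(y+.5)/7-.5),z)
def rep(TL,TR,BR,BL):
    print("plate",np.round([TL,TR,BR,BL],4)[:,:2].tolist(), np.mean([TL,TR,BR,BL],0).round(4), [np.linalg.norm(a-b).round(4) for a,b in((TL,TR),(BL,BR),(TL,BL),(TR,BR))])
    d=(TL-BL)+(TR-BR); e=(TL-TR)+(BL-BR)
    print("yaw",np.degrees(np.arctan2(d[1],d[0])),np.degrees(np.arctan2(-e[0],e[1])))
rep(*[g(x,y,.012) for x,y in((150,50),(447,44),(464,410),(157,420))])
print("screws",np.round([g(*p,.013) for p in((172,74),(425,66),(438,387),(181,396))],4)[:,:2].tolist())
a,b=g(210,133,.038),g(391,126,.038); m=(a+b)/2; print("cheeks",a,b,m,np.linalg.norm(a-b))
print("pivot@.046",g(310,298,.046),"handle",g(213,518,.095),np.linalg.norm(g(310,298,.046)-g(213,518,.095)))
print("scene: corners TL,TR",s(318,42,.012),s(682,172,.012),"BR",s(492,545,.012),"handle top",s(100,345,.095),"hub",s(360,275,.046))
print("scene cheeks",s(345,75,.038),s(568,150,.038))
# bystanders
print("spool",ray(c,(355,250),.034),"jar",ray(c,(175,246),.069),"loose",ray(c,(397,255),.01))
o=robot.observe()
for p,yaw in((( .59,.072,.2),90),((.59,.072,.13),0)): print(robot.ik(p,[180,0,yaw]))
cw=robot.get_calibration("wrist");R=cam(cw)[1];print("wristcam pos rel tcp",-R.T@cw["tvec"]-o["tool_pos"])
```

```text
plate [[0.6304, 0.1389], [0.6321, 0.0074], [0.4703, 0.0029], [0.4669, 0.1365]] [0.5499 0.0714 0.012 ] [np.float64(0.1315), np.float64(0.1337), np.float64(0.1635), np.float64(0.1619)]
yaw 1.2350054816615856 1.0703230558387486
screws [[0.6194, 0.1292], [0.6221, 0.0174], [0.4803, 0.0141], [0.4772, 0.126]]
cheeks [0.5888497  0.11232453 0.038     ] [0.59126482 0.03464854 0.038     ] [0.59005726 0.07348654 0.038     ] 0.07771353183088488
pivot@.046 [0.51679822 0.07048911 0.046     ] handle [0.42555804 0.11148821 0.095     ] 0.11138535650239426
scene: corners TL,TR [0.6275582  0.13724156 0.012     ] [0.6277156  0.00333632 0.012     ] BR [ 0.46384672 -0.0021402   0.012     ] handle top [0.42433334 0.10802479 0.095     ] hub [0.51690566 0.06825643 0.046     ]
scene cheeks [0.59689366 0.1121878  0.038     ] [0.59898293 0.03308918 0.038     ]
spool [ 0.42447015 -0.0728315   0.034     ] jar [0.43671662 0.33002277 0.069     ] loose [ 0.41175651 -0.17524611  0.01      ]
[-5.63651537  5.32264887 -5.9040577  78.77329343  0.         84.36348463]
[ -5.63651537   7.4199447  -11.04319972  71.53685558   0.
 174.36348463]
wristcam pos rel tcp [-0.07588871  0.01996863  0.07044607]
```

Run:
```python
from plant import robot
import cv2,numpy as np
yaw=181.2
robot.set_gripper(0.0)
robot.move_pose([.46,.072,.30],[180,0,yaw])
robot.line_to([.592,.0715,.16],vel=.15)
o=robot.observe(); print(o["time"],o["tool_pos"],o["ft_force"],o["gripper_width"],robot.tip_reach)
cv2.imwrite("pics/w1.png",robot.grab_frame("wrist"))
print(robot.line_to([.592,.0715,.100],vel=.02,guard=20))
o=robot.observe(); print(o["time"],o["tool_pos"],o["ft_force"])
```

```text
4.4417 [0.59206231 0.07154079 0.16069377] [-0.61164925  0.16546037 -0.09368015] 0.00038199222825589097 0.0726
True
6.7083 [0.59205749 0.07151819 0.11044589] [-2.43566047 -0.51052442  7.39004417]
```

View pics/w1.png

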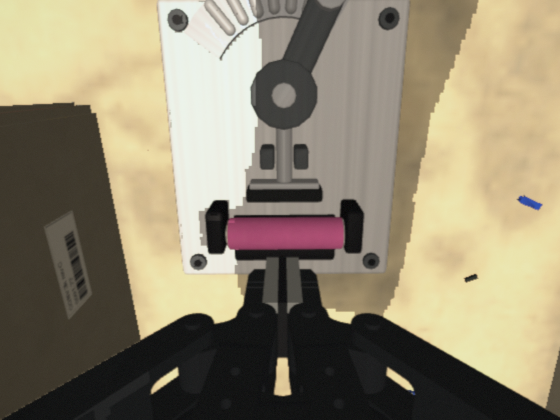

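The wrist view before pressing shows the cell centred between the cheeks at (286,233), in line with the fingers, and the hub at (284,95). After the press the tip stopped at z 0.0378, which is fully home.

Run:
```python
from plant import robot
from h import *
print(robot.line_to([.592,.0715,.106],vel=.02,guard=25)); o=robot.observe(); print(o["tool_pos"],o["ft_force"])
robot.line_to([.592,.0715,.16],vel=.1)
robot.line_to([.53,.085,.27],vel=.15); robot.pause(.3)
c=robot.get_calibration("wrist"); im=robot.grab_frame("wrist"); cv2.imwrite("pics/w2.png",im)
import pickle; pickle.dump(c,open("w2.pkl","wb"))
for P in([.517,.069,.046],[.425,.1095,.095],[.592,.0715,.038]): print(proj(c,P))
print(robot.observe()["time"])
```

```text
True
[0.59214884 0.07150847 0.11042934] [-4.69593786  0.09154714 10.30859744]
[261.9991692  170.35627271]
[325.08218992  41.51045428]
[264.75164189 250.66839477]
8.925
```

View pics/w2.png

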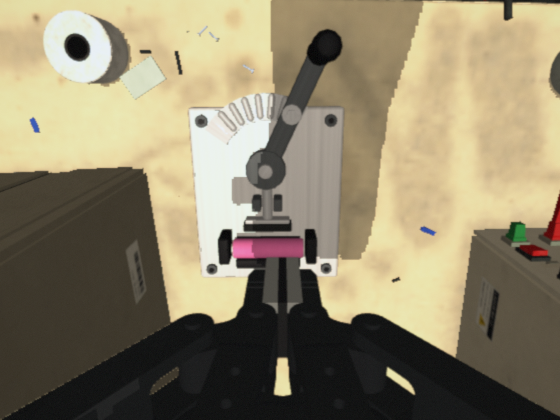

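The wrist view shows the hub at (265,170), the handle top at (327,46) and the cell at (267,249). That agrees with the estimates to within about 2 mm, so I grasp the handle.

Run:
```python
from plant import robot
from h import *
import pickle
c=pickle.load(open("w2.pkl","rb"))
hw,pw=ray(c,(327,46),.095),ray(c,(265,170),.046); print("wrist handle",hw,"pivot",pw,np.linalg.norm((hw-pw)[:2]))
hd=np.array([.425,.1095])*.5+hw[:2]*.5; pv=np.array([.517,.069])*.5+pw[:2]*.5
a=np.degrees(np.arctan2(*(hd-pv)[::-1])); print(hd,pv,a,np.linalg.norm(hd-pv))
assert abs(np.linalg.norm(hd-pv)-.1)<.004
robot.move_pose([*hd,.24],[180,0,a])
robot.set_gripper(.06)
print("guard",robot.line_to([*hd,.126],vel=.1,guard=8))
robot.set_gripper(0.0)
o=robot.observe(); print(o["time"],o["tool_pos"],o["tcp_rot"],o["ft_force"],o["gripper_width"],o["gripper_force"])
cv2.imwrite("pics/w3.png",robot.grab_frame("wrist")); cv2.imwrite("pics/s3.png",robot.grab_frame("scene")[150:290,200:400])
```

```text
wrist handle [0.42750254 0.11082167 0.095     ] pivot [0.51665011 0.07143406 0.046     ] 0.0974611324216846
[0.42625127 0.11016083] [0.51682505 0.07021703] 156.20211417286646 0.09899049307097728
guard False
11.8083 [0.42658101 0.11055149 0.12644864] [1.79918615e+02 2.83601834e-02 1.56220409e+02] [1.39879657 4.67081195 4.11466801] 0.017720570854275704 58.5522790113464
```

Handle gripped (17.7 mm). I swing the lever in an arc, logging the tangential force.

```bash
cat > arc.py <<'E'
from plant import robot
import numpy as np
pv=np.array([.5168,.0702]); h0=np.array([.42645,.1104]); r0=h0-pv; a0=np.arctan2(r0[1],r0[0]); R=np.linalg.norm(r0)
def run(angles):
    for th in angles:
        t=a0+th; robot.line_to([*(pv+R*np.array([np.cos(t),np.sin(t)])),.126],vel=.03,rotation=[180,0,np.degrees(t)])
        o=robot.observe(); p=o["tool_pos"][:2]-pv; m=np.arctan2(p[1],p[0])%(2*np.pi)-a0
        f=o["ft_force"]; u=p/np.linalg.norm(p)
        print("%.3f act %.3f ft %.1f fr %.1f fz %.1f w %.4f t %.2f"%(th,m,f[:2]@[-u[1],u[0]],f[:2]@u,f[2],o["gripper_width"],o["time"]))
E
python3 - <<'E'
from arc import *
run(np.arange(.03,.721,.03))
E
```

```text
0.030 act 0.030 ft -2.6 fr 2.7 fz 6.7 w 0.0174 t 12.16
0.060 act 0.055 ft -6.0 fr 2.2 fz 5.3 w 0.0173 t 12.41
0.090 act 0.086 ft -6.5 fr 1.6 fz 4.6 w 0.0179 t 12.66
0.120 act 0.117 ft -4.7 fr 1.5 fz 5.1 w 0.0176 t 12.91
0.150 act 0.148 ft -5.6 fr 1.1 fz 5.5 w 0.0173 t 13.16
0.180 act 0.178 ft -5.1 fr 1.0 fz 5.4 w 0.0176 t 13.41
0.210 act 0.210 ft -3.6 fr 1.0 fz 5.3 w 0.0177 t 13.66
0.240 act 0.240 ft -2.8 fr 0.7 fz 5.7 w 0.0179 t 13.91
0.270 act 0.266 ft -7.4 fr 0.8 fz 5.5 w 0.0173 t 14.16
0.300 act 0.297 ft -6.0 fr -0.2 fz 4.3 w 0.0173 t 14.41
0.330 act 0.327 ft -5.7 fr -0.4 fz 6.0 w 0.0177 t 14.66
0.360 act 0.359 ft -5.1 fr -1.7 fz 4.7 w 0.0176 t 14.91
0.390 act 0.390 ft -4.8 fr -0.1 fz 5.3 w 0.0176 t 15.16
0.420 act 0.421 ft -3.7 fr -1.2 fz 5.2 w 0.0179 t 15.41
0.450 act 0.449 ft -5.2 fr -1.1 fz 5.5 w 0.0175 t 15.66
0.480 act 0.476 ft -7.5 fr -1.7 fz 6.0 w 0.0176 t 15.91
0.510 act 0.507 ft -6.0 fr -2.1 fz 4.9 w 0.0176 t 16.16
0.540 act 0.538 ft -6.4 fr -1.1 fz 5.4 w 0.0178 t 16.41
0.570 act 0.569 ft -5.5 fr -2.0 fz 5.3 w 0.0180 t 16.66
0.600 act 0.600 ft -4.6 fr -0.5 fz 6.0 w 0.0177 t 16.91
0.630 act 0.631 ft -3.7 fr -2.3 fz 4.7 w 0.0175 t 17.16
0.660 act 0.657 ft -6.3 fr -2.3 fz 6.5 w 0.0177 t 17.41
0.690 act 0.686 ft -6.7 fr -3.1 fz 6.8 w 0.0178 t 17.66
0.720 act 0.717 ft -6.3 fr -3.2 fz 6.3 w 0.0177 t 17.91
```

The force jumps at about 0.25, 0.45 and 0.65 match the first three valleys, so the angle scale is right.

Run:
```python
from arc import *
import cv2
run([.75,.78,.81,.83,.85,.86]); run([.85])
robot.pause(1.3); run([.85])
cv2.imwrite("pics/t4.png",cv2.resize(robot.grab_frame("scene")[160:280,200:380],None,fx=4,fy=4))
```

```text
0.750 act 0.748 ft -5.8 fr -3.4 fz 5.9 w 0.0177 t 18.16
0.780 act 0.779 ft -4.8 fr -2.7 fz 6.3 w 0.0176 t 18.41
0.810 act 0.810 ft -3.5 fr -3.2 fz 5.5 w 0.0177 t 18.66
0.830 act 0.831 ft -3.0 fr -2.8 fz 5.9 w 0.0179 t 18.91
0.850 act 0.850 ft -4.5 fr -3.3 fz 5.1 w 0.0179 t 19.16
0.860 act 0.857 ft -5.5 fr -2.9 fz 5.8 w 0.0178 t 19.41
0.850 act 0.848 ft -4.6 fr -2.3 fz 6.0 w 0.0174 t 19.66
0.850 act 0.848 ft -4.9 fr -2.2 fz 6.3 w 0.0179 t 21.21
```

View pics/t4.png

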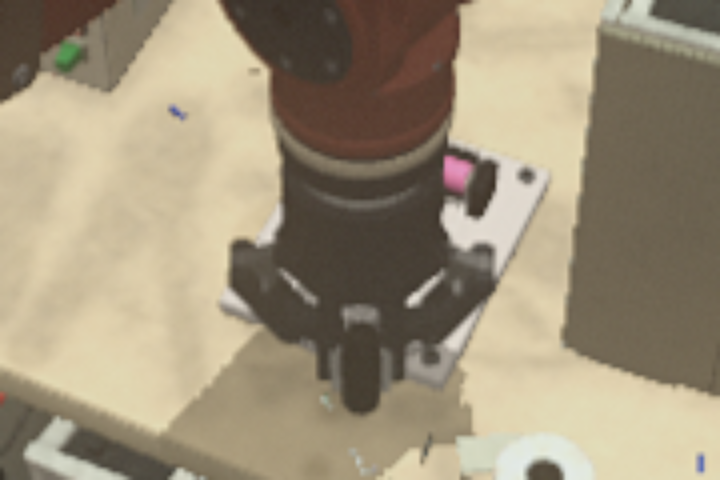

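The picture shows the gripper holding the handle, centred at about (360,370). The cell end at (458,173) is level with its cheek, and the spool at (543,465) is untouched. The fourth valley was felt at 0.83–0.86, so I hand the job in.

Run:
```python
from plant import robot
print(robot.job_done())
```

```text
the job is handed in; nothing more can be done
None
```

The cell is pressed fully home and the gripper is holding the lever in the fourth-click valley at about 0.85 rad. The arm touched none of the bystanders as far as I can tell, and I handed the job in at about 21 s; the hand-in call returned no verdict.

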